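Switch off the cooker at the splash-proof switch box

TASK

A spice jar has been left standing on the cover of the splash-proof switch box: keep it upright and stand it on the round cork mat, wholly on the mat, beside the two jars already there. Then swing the cover well open, switch off the cooker's wide rocker by pressing its edge farther from the hinge fully down, leaving the two narrow rockers (fridge and freezer) on, and lower the cover until it is fully shut. Do not push aside or knock over the other things standing about.

Things in the scene. Friction and masses are not known exactly. Their poses are not given: they have to be found in the camera images.
- switch_box: White appliance switch box screwed to the worktop, 130 (x) x 236 (y) x 72 mm high without its cover. Origin: centre of its underside, on the worktop. Its x axis points from the lip side to the hinge side of the cover, y along the hinge, z up. Inside the rim (6 mm thick, top 72 mm high) is a 22 mm deep well with three switch bays side by side along y, 66 mm apart; which bay holds the wide rocker varies.
- cover_hinge (a point): Hinge line of the cover, middle: 66 mm along the box's +x from its origin, 72 mm above the worktop; the hinge axis lies along the box's y.
- cover_lip (a point): Middle of the front lower edge of the cover's finger lip, fixed to the cover and moving with it; 166 mm from the hinge line, 72 mm above the worktop when shut. The cover is a grey frame with a clear window, 134 x 238 mm and 8 mm thick (its underside lies in the plane through the hinge line); the lip continues it forward as a 150 mm wide (along the hinge), 8 mm thick tab which overhangs the box front by about 35 mm with open space beneath down to the worktop.
- cover (a joint): Opening angle of the splash cover in rad: 0 = shut on the rim, grows as the lip rises, stop at 1.75. Stiff friction hinge: the cover stays at whatever angle it is left (about 2 to 3 N at the lip moves it).
- wide_switch (a point): Centre of the top face of the wide rocker (the cooker's) when level: black paddle 50 mm wide (along the hinge) and 56 mm long (across), 65 mm above the worktop, 6 mm nearer the lip than the middle of the box. Axes as the box.
- wide_rocker (a joint): Tilt of the wide rocker in rad: +0.22 = on (edge at the hinge side down, edge at the lip side raised about 6 mm), -0.22 = off (edge at the lip side down). It pivots about its middle with stiff friction and stays where it is left; pressing it near its edge takes about 4 N, with solid stops at both ends.
- narrow_a_switch (a point): Centre of the top face of a narrow rocker: black paddle 22 mm wide (along the hinge), 56 mm long, same height and action as the wide one. To be left on.
- narrow_a_rocker (a joint): Tilt of that narrow rocker in rad: +0.22 = on, -0.22 = off.
- narrow_b_switch (a point): Centre of the top face of the other narrow rocker, same size. To be left on.
- narrow_b_rocker (a joint): Tilt of the other narrow rocker in rad: +0.22 = on, -0.22 = off.
- parked_jar_mid (a point): Centre (half-way up) of the spice jar that stands on the cover: round glass jar with green cap, 46 mm diameter, 106 mm high, 0.11 kg. Its z axis points up. The cover's top face is 80 mm above the worktop.
- cork_mat: Round brown cork mat, 208 mm diameter, 14 mm thick, fixed to the worktop. Origin: centre of its underside.
- mat_jar_mid (a point): Centre (half-way up) of a like spice jar, 46 mm diameter, 106 mm high, standing on the cork mat. Bystander.
- mat_mustard_mid (a point): Centre (half-way up) of a squat jar with green lid, 68 mm diameter, 84 mm high, standing on the cork mat. Bystander.
- mug_mid (a point): Middle of a cream mug, 83 mm diameter, 117 mm with its handle, 94 mm high. Bystander.
- honey_mid (a point): Centre (half-way up) of a jar with grey lid, 71 mm diameter, 110 mm high, standing in front of one end of the switch box. Bystander.
- coffee_maker: Black coffee maker standing fixed behind the mat and to the left of the switch box, 275 (x) x 206 (y) x 354 mm high; origin at the centre of its underside. The arm has to pass in front of it.
- jar_ring_mid (a point): Centre of a flat steel jar ring, 86 mm diameter, 14 mm high, lying in front of the other end of the switch box. Bystander.
There are look-alikes about, which are no part of the job. Of the things that look like the cork_mat, the larger one is meant.

How it is judged:
By the outcome, as a careful person would: the job done as asked, in the order asked, and still so for the second after the job is handed in, with the robot touching nothing.
It also fails if it takes over 69 s, if anything falls off the work surface, if the arm or the gripper's body presses on something with over 40 N, if the wrist force passes 120 N, or if a joint passes its speed limit or range.

ROBOT

A 6-joint arm with a two-finger parallel gripper is mounted at the origin on a cart in front of the work surface, level with it; the furniture and walls round the work are solid. World frame = base frame: x ahead of the robot, y to its left, z up, the work surface at z = 0. Lengths are in m, angles in rad, forces in N, time in s.
With the tool pointing down it reaches from about 0.35 to 1 m from the base axis. Payload 7.1 kg.
Tool frame: the origin (TCP) lies midway between the tips of the shut fingers; the grasp point (between the pads) lies 19 mm behind it (manip.grasp_offset is the distance from the TCP to the grasp point, in m); z points along the fingers, y is the line along which they close (so a half turn about z gives the same grasp; the last joint's range is limited). The gripper opens to 85 mm and grips with 20 to 120 N. Pads are 22 mm wide; open, the fingers measure 114 mm over their backs; the gripper's body (76 mm by 85 mm) begins 54 mm behind the grasp point. The pads swing forward as they close: fully open they stand 13 mm farther back than shut.
Start: joints at [1.149, 0.423, 1.63, -0, 1.089, -0.019], TCP at [0.245, 0.575, 0.201] pointing down, gripper open.
Joint ranges: [-3, 3], [-0.9, 2.11], [0.09, 2.58], [-1.31, 4.45], [0.11, 2.69], [-2.54, 2.54]. Speed limits (rad/s): [2.39, 2.39, 3.01, 3.14, 3.14, 3.14].

INTERFACE

Orientations are given as a unit quaternion [x, y, z, w].
In Python, from workcell import manip gives the robot as it stands.
- The arm moves only by the shell command python3 -m handwheel 'ROWS' [OPENING]. ROWS is JSON, a list of rows, each an object with "dp": the shift along the tool's x, y, z in cm, a list of three; "twist": the turn, a rotation vector about the tool's x, y, z in degrees, a list of three. A call has 1 to 10 rows; each row shifts and turns the commanded pose from where the row before left it, along the tool's axes as they then stand; what a row does not reach is not made up. A row lasts 1/8 s, in which the tool goes at most 62.5 mm and 10.7 degrees, less where a joint would pass 70% of its speed; a pose out of reach is approached as far as the arm can. A call is refused whole if a number of a shift passes 6.25 or a number of a turn 10.7, either way. A call with a gripper value outside its range is refused whole. OPENING is the opening, from 0 (shut) to 1 (fully open), set as the call begins (- or left out, the last holds). The fingers move at their own pace and stop on an object; the grip force is fixed at half the most. Time passes only in rows, so rows that do not move let the fingers close. It gives the time, the measured TCP pose, the force, the opening and the grip force at its end, in the units of the state.
- manip.sense(): the state, without advancing time (a new reading comes with each control period).
- manip.capture(name): name is "scene" or "top" or "wrist"; returns a dict with "frame" (480x640x3 uint8, blue, green, red), "camera_matrix" (3x3 intrinsics, pixels), "rvec" (rotation vector, rad) and "tvec" (3), from world to camera coordinates, as OpenCV has them; the wrist camera has in their place "hand_eye" (4x4, takes a point from camera to tool coordinates, whose origin is the TCP and whose axes are the flange's). Camera axes: x right, y down, z forward; pixel columns grow to the right and rows downward; lengths in m; the calibration is good to about 2 mm. A picture is of the moment at which its call begins: read the wrist's pose just before it. There is no depth.
- manip.job_done(): hands the job in; it is judged then, once.
The state is a dict: "t": time; "q": joint angles; "qd": joint speeds; "joint_torque": joint torques, N m; "position": TCP position; "tool_rot": TCP orientation; "contact_force": force on the tool from outside, world axes, zero at the start; "moment": the same for the moment, N m; "gripper_width": finger opening in m; "grip_force": force on a finger pad.
Only numpy, scipy, OpenCV 4.12 (cv2) and the standard library are available. Lean on these libraries where they do the work, as an engineer would, in place of code of your own. Each camera call takes 0.05 s, during which the arm holds its last target. There are 200 camera calls.

## Working session

There is one attempt and no reset: what is moved stays moved. The work goes in short steps, Python scripts to look and compute and a shell command to move; the robot and the scene stay as the last step left them, time stands still between calls to the robot, and variables do not carry over. Pictures are saved under pics/ and viewed, at most 10 in all, crops included, and the job is handed in when it is done.

```bash
ls; mkdir -p pics; python3 - <<'E'
from workcell import manip
import cv2
s=manip.sense();print(s)
for n in ("scene","top"):
    c=manip.capture(n);cv2.imwrite(f"pics/{n}0.png",c["frame"]);print(n,c["camera_matrix"],c["rvec"],c["tvec"])
E
```

```text
pics
{'t': 0.0, 'q': array([ 1.14902276e+00,  4.23878062e-01,  1.63071101e+00,  4.92293511e-06,
        1.08861221e+00, -1.90229886e-02]), 'qd': array([ 0.00040696, -0.00185567, -0.00053049, -0.0015334 ,  0.00094713,
        0.00131943]), 'joint_torque': array([ 3.78462519e-04, -5.57375479e+01, -2.81744868e+01, -3.66553559e-05,
        7.13075744e-03,  1.61773016e-05]), 'position': array([0.24470548, 0.57443556, 0.19991425]), 'tool_rot': array([ 2.00018075e-01,  9.79791877e-01, -7.84378944e-04, -1.77964360e-04]), 'contact_force': array([-0.48765186,  0.17573309, -1.14568577]), 'moment': array([-0.05484698,  0.00609209,  0.02713476]), 'grip_force': 0.0, 'gripper_width': 0.0855018797875093}
scene [[559.1927644    0.         312.97128679]
 [  0.         559.1927644  236.83875076]
 [  0.           0.           1.        ]] [ 2.01235457 -0.89337162  0.48918309] [-0.33721419  0.34879343  0.93874131]
top [[466.74461942   0.         318.79274618]
 [  0.         466.74461942 228.08010256]
 [  0.           0.           1.        ]] [ 2.16249941 -2.20485038  0.08416158] [0.07327151 0.5849254  1.1139102 ]
```

View pics/scene0.png

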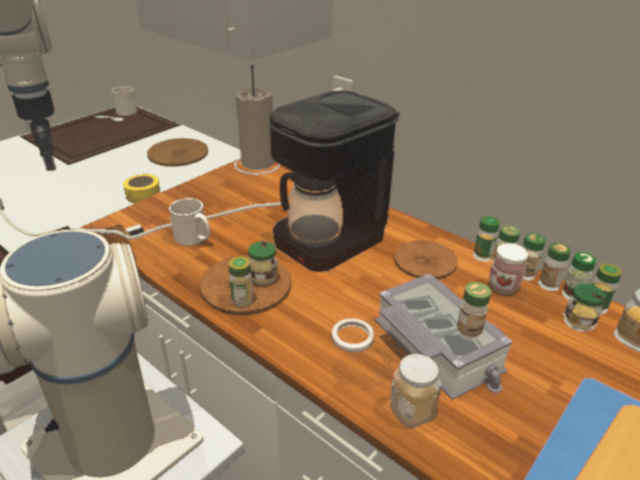

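View pics/top0.png

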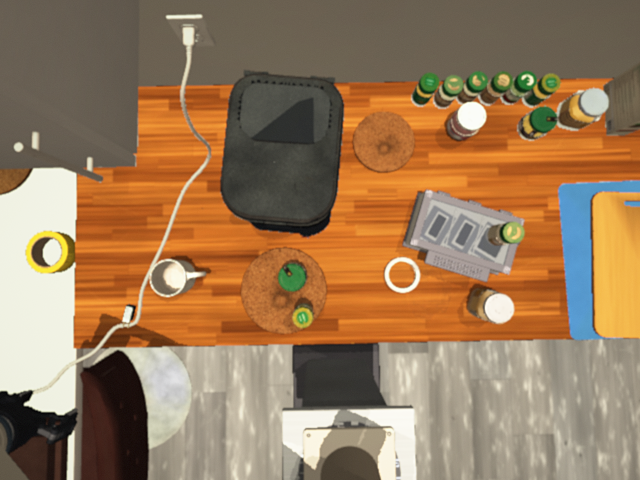

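The top view shows the mat at about (284,290), its jars at (303,317) and (291,277), the parked jar's cap at (512,232), the box at about (465,235), honey at (498,308), the ring at (402,275) and the mug at (172,278). Next I'll measure.

```bash
cat > h.py <<'E'
import numpy as np, cv2
from workcell import manip
from scipy.spatial.transform import Rotation as R
def cam(c):
    if "rvec" in c:
        Rm=cv2.Rodrigues(np.array(c["rvec"]))[0]; return Rm, np.array(c["tvec"]).ravel(), c["camera_matrix"]
    s=c["state"]; T=np.eye(4);T[:3,:3]=R.from_quat(s["tool_rot"]).as_matrix();T[:3,3]=s["position"]
    M=np.linalg.inv(T@c["hand_eye"]); return M[:3,:3],M[:3,3],c["camera_matrix"]
def ray(c,uv):
    Rm,t,K=cam(c); d=Rm.T@np.linalg.inv(K)@[uv[0],uv[1],1]; return -Rm.T@t,d
def plane(c,uv,z):
    o,d=ray(c,uv); return o+d*(z-o[2])/d[2]
def proj(c,P):
    Rm,t,K=cam(c); q=K@(Rm@np.array(P)+t); return q[:2]/q[2]
def wrist():
    s=manip.sense(); c=manip.capture("wrist"); c["state"]=s; return c
def tool(P):
    "world point -> tool coordinates (cm)"
    s=manip.sense(); return 100*R.from_quat(s["tool_rot"]).inv().apply(np.array(P)-s["position"])
E
python3 - <<'E'
from h import *
c=manip.capture("top");s=manip.capture("scene")
f=c["frame"];hsv=cv2.cvtColor(f,cv2.COLOR_BGR2HSV)
for n,uv,z in [("mat",(284,290),.014),("jarcap",(512,232),.186),("matjar",(303,317),.12),("must",(291,277),.098),("mug",(170,278),.094),("honey",(498,308),.11),("ring",(402,275),.014)]:
    print(n,plane(c,uv,z).round(3))
def show(n,m,z,lim):
    cs,_=cv2.findContours(m.astype(np.uint8),0,2)
    for k in cs:
        a=cv2.contourArea(k)
        if lim[0]<a<lim[1]:
            r=cv2.minAreaRect(k); print(n,a,np.round(r[0]),np.round(r[1]),round(r[2]),plane(c,r[0],z).round(3))
H,S,V=[hsv[...,i].astype(int) for i in range(3)]
# cap/mat hues
show("green",(H>30)&(H<90)&(S>110)&(V>50),.1,(60,2000))
show("grey",(S<60)&(V>90)&(np.indices(H.shape)[0]<345)&(np.indices(H.shape)[0]>170),.08,(300,15000))
for p in [(284,300),(270,310),(380,140),(340,290)]:print(p,hsv[p[1],p[0]])
a=cv2.resize(f[175:325,390:540],None,fx=4,fy=4,interpolation=2)
b=cv2.resize(s["frame"][260:440,360:540],(600,600),interpolation=2)[:,:]
cv2.imwrite("pics/crop1.png",np.hstack([cv2.resize(a,(400,400)),cv2.resize(b,(400,400))]))
E
```

```text
mat [0.438 0.149 0.014]
jarcap [ 0.558 -0.34   0.186]
matjar [0.384 0.101 0.12 ]
must [0.471 0.127 0.098]
mug [0.474 0.401 0.094]
honey [ 0.394 -0.332  0.11 ]
ring [ 0.468 -0.138  0.014]
green 116.0 [302. 317.] [12. 13.] 45 [0.381 0.103 0.1  ]
green 507.5 [292. 278.] [27. 27.] 45 [0.47  0.126 0.1  ]
green 325.0 [512. 232.] [19. 21.] 90 [ 0.562 -0.376  0.1  ]
green 435.0 [542. 120.] [25. 25.] 90 [ 0.822 -0.459  0.1  ]
green 132.0 [552.  82.] [12. 14.] 90 [ 0.91  -0.486  0.1  ]
green 83.5 [453.  85.] [18. 18.] 45 [ 0.907 -0.256  0.1  ]
green 277.5 [428.  83.] [18. 21.] 27 [ 0.913 -0.199  0.1  ]
green 273.0 [503.  81.] [18. 19.] 63 [ 0.915 -0.372  0.1  ]
green 273.0 [478.  81.] [18. 18.] 45 [ 0.916 -0.314  0.1  ]
green 278.5 [526.  82.] [20. 22.] 11 [ 0.912 -0.426  0.1  ]
grey 808.0 [508. 341.] [  6. 261.] 90 [ 0.317 -0.363  0.08 ]
grey 658.0 [498. 308.] [30. 29.] 27 [ 0.391 -0.344  0.08 ]
grey 913.5 [402. 275.] [35. 34.] 45 [ 0.471 -0.126  0.08 ]
grey 358.5 [ 51. 252.] [26. 18.] 90 [0.539 0.679 0.08 ]
grey 6380.0 [462. 236.] [110.  73.] 17 [ 0.557 -0.269  0.08 ]
grey 846.0 [183. 256.] [ 53. 169.] 23 [0.524 0.376 0.08 ]
grey 10493.0 [ 38. 258.] [173.  77.] 90 [0.527 0.707 0.08 ]
(284, 300) [ 13 179 171]
(270, 310) [ 13 177 186]
(380, 140) [ 13 184 159]
(340, 290) [ 12 212 173]
```

View pics/crop1.png

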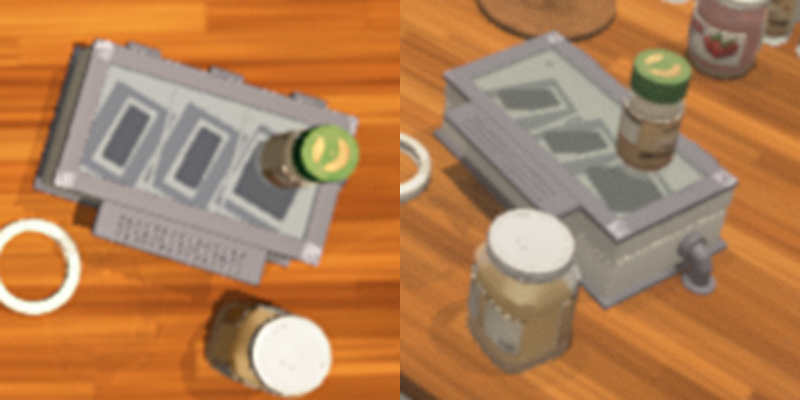

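The left half is the top view and the right half the scene view. The wide rocker is in the right-hand bay (world −y end), under the jar. The hinge is on the far side and the lip on the robot's side. Cover corners in full top pixels are about (429,190), (524,219), (509,274) and (412,244).

```bash
python3 - <<'E'
from h import *
c=manip.capture("top");s=manip.capture("scene")
P=lambda u,v,z:plane(c,(390+u/2.667,175+v/2.667),z)
TL,TR,BR,BL=[P(*p,.08) for p in [(103,40),(357,118),(319,263),(57,184)]]
print("corners",[x.round(3) for x in (TL,TR,BR,BL)]); n=np.linalg.norm
print("sizes",n(TL-TR),n(BL-BR),n(TL-BL),n(TR-BR))
yv=(TL-TR+BL-BR); yaw=-np.arctan2(yv[0],yv[1]); print("yaw deg",np.degrees(yaw))
print("center",((TL+TR+BL+BR)/4).round(4))
L=[P(*p,.08) for p in [(95,233),(262,283)]];print("lip front",[x.round(3) for x in L],n(L[0]-L[1]),"mid",sum(L)/2)
# scene corners: left(447,73) back... crop scale 400/180
Q=lambda u,v,z:plane(s,(360+(u-400)*.45,260+v*.45),z)
print("scene corners",[Q(*p,.08).round(3) for p in [(555,35),(733,180),(615,236),(448,75)]])
# jar cap in both
def tri(a,b):
    (o1,d1),(o2,d2)=ray(c,a),ray(s,b); k=np.linalg.lstsq(np.c_[d1,-d2],o2-o1,rcond=None)[0]; return (o1+k[0]*d1+o2+k[1]*d2)/2
print("cap",tri((513,232),(360+262*.45,260+68*.45)))
print("matjar",tri((303,317),(240,266)),"must",tri((291,277),(262,250)),"honey",tri((499,308),(360+132*.45,260+240*.45)))
hsv=cv2.cvtColor(c["frame"],cv2.COLOR_BGR2HSV)
m=((hsv[...,1]<192)&(hsv[...,1]>100)&(hsv[...,0]<20)&(hsv[...,2]>90)).astype(np.uint8);m[:, :225]=0;m[:,345:]=0;m[:235]=0;m[345:]=0
m=cv2.morphologyEx(m,cv2.MORPH_OPEN,np.ones((5,5)));k=max(cv2.findContours(m,0,2)[0],key=cv2.contourArea)
print("mat",cv2.minEnclosingCircle(k),plane(c,cv2.minEnclosingCircle(k)[0],.014))
print("coffee front",plane(c,(280,228),.3),plane(c,(325,228),.3),plane(c,(290,234),0.02))
for p in [(0.40,.15,.27),(.5,-.3,.27),(.558,-.34,.27)]: print(tool(p).round(1))
E
```

```text
corners [array([ 0.666, -0.195,  0.08 ]), array([ 0.593, -0.413,  0.08 ]), array([ 0.469, -0.373,  0.08 ]), array([ 0.541, -0.15 ,  0.08 ])]
sizes 0.22954386063557575 0.2343633521884382 0.1323468852384803 0.13051698710824083
yaw deg -18.18353533464799
center [ 0.5671 -0.2828  0.08  ]
lip front [array([ 0.498, -0.182,  0.08 ]), array([ 0.453, -0.324,  0.08 ])] 0.14899065873339423 mid [ 0.47535894 -0.25266428  0.08      ]
scene corners [array([ 0.664, -0.194,  0.08 ]), array([ 0.595, -0.41 ,  0.08 ]), array([ 0.472, -0.369,  0.08 ]), array([ 0.545, -0.153,  0.08 ])]
cap [ 0.55848042 -0.34294403  0.18478121]
matjar [0.38425937 0.09983569 0.11200194] must [0.47212989 0.12603601 0.09495399] honey [ 0.39540966 -0.33471604  0.11148838]
mat ((283.125, 290.25), 43.12872314453125) [0.43726736 0.1513623  0.014     ]
coffee front [0.56677505 0.13380285 0.3       ] [0.56517542 0.05118082 0.3       ] [0.57328978 0.13230567 0.02      ]
[-30.9 -33.   -6.9]
[-57.8 -70.5  -6.9]
[-64.7 -71.9  -6.9]
```

```bash
python3 -m handwheel '[{"dp":[0,0,-0.9],"twist":[0,0,-4.9]},{"dp":[-3.5,-4.44,-0.9],"twist":[0,0,0]},{"dp":[-3.5,-4.44,-0.9],"twist":[0,0,0]},{"dp":[-3.5,-4.44,-0.9],"twist":[0,0,0]},{"dp":[-3.5,-4.44,-0.9],"twist":[0,0,0]},{"dp":[-3.5,-4.44,-0.9],"twist":[0,0,0]},{"dp":[-3.5,-4.44,-0.9],"twist":[0,0,0]},{"dp":[-3.5,-4.44,-0.7],"twist":[0,0,0]},{"dp":[-3.5,-4.44,0],"twist":[0,0,0]}]' 1 && python3 -m handwheel '[{"dp":[-3,-4.1,0],"twist":[0,0,0]},{"dp":[-3,-4.1,0],"twist":[0,0,0]},{"dp":[-3,-4.1,0],"twist":[0,0,0]},{"dp":[-3,-4.1,0],"twist":[0,0,0]},{"dp":[-3,-4.1,0],"twist":[0,0,0]},{"dp":[-3,-4.1,0],"twist":[0,0,0]},{"dp":[-3,-4.1,0],"twist":[0,0,0]},{"dp":[-3,-4.1,0],"twist":[0,0,0]},{"dp":[-3,-4.1,0],"twist":[0,0,0]},{"dp":[0,0,0],"twist":[0,0,0]}]'
python3 - <<'E'
from h import *
c=wrist();cv2.imwrite("pics/w1.png",c["frame"]);print(c["camera_matrix"],c["hand_eye"],c["state"]["q"])
print(tool((.5585,-.343,.131)))
E
```

```text
t: 1.42
position: [0.401, 0.1486, 0.2716]
tool_rot: [0.158, 0.987, 0.001, 0.001]
contact_force: [0.7, 0.0, -0.6]
gripper_width: 0.0857
grip_force: 0.0
t: 2.68
position: [0.5421, -0.2878, 0.2702]
tool_rot: [0.16, 0.987, -0.0, 0.0]
contact_force: [-0.2, 0.9, -0.2]
gripper_width: 0.0852
grip_force: 0.0
[[339.16975217   0.         318.34418584]
 [  0.         339.16975217 241.12686967]
 [  0.           0.           1.        ]] [[-1.21732600e-03 -9.57906877e-01 -2.87076528e-01  7.32177571e-02]
 [ 9.99999207e-01 -1.07333997e-03 -6.58936809e-04  5.15976821e-04]
 [ 3.23069388e-04 -2.87077103e-01  9.57907424e-01 -1.74013716e-01]
 [ 0.00000000e+00  0.00000000e+00  0.00000000e+00  1.00000000e+00]] [-5.07170622e-01  3.36964627e-01  1.59067608e+00 -4.37350768e-04
  1.21344628e+00 -1.75735420e+00]
[-3.42462708 -4.88773095 13.90723536]
```

View pics/w1.png

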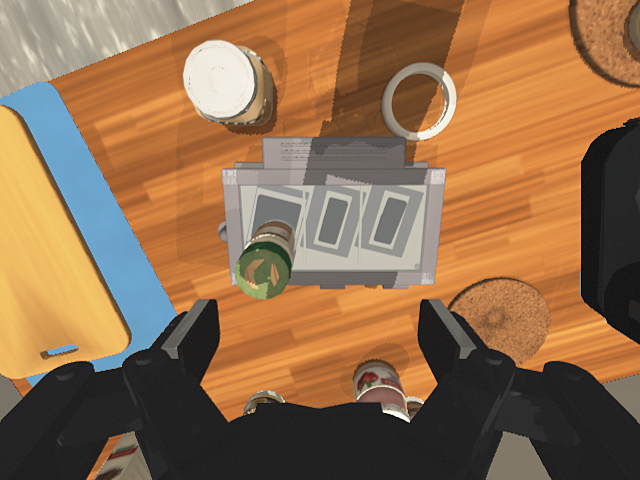

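The wrist view shows the cap top at about (265,270) and cover corners at about (223,170), (445,170) and (437,286). The box is square to the tool, and the wide rocker is on the image left, under the jar.

```bash
python3 - <<'E'
from h import *
c=wrist()
print("cap",plane(c,(265,270),.186))
C=[plane(c,p,.08) for p in [(223,169),(445,169),(437,286)]];print([x.round(3) for x in C])
yv=C[1]-C[0];print("yaw",-np.degrees(np.arctan2(yv[0],yv[1])),np.linalg.norm(yv),np.linalg.norm(C[2]-C[1]),"centre",(C[0]+C[2])/2)
print("honey",plane(c,(220,80),.11),"ring",plane(c,(420,101),.014))
print("base of jar",plane(c,(278,222),.08))
hsv=cv2.cvtColor(c["frame"],cv2.COLOR_BGR2HSV);m=((hsv[...,0]>30)&(hsv[...,0]<90)&(hsv[...,1]>80)).astype(np.uint8)
k=[x for x in cv2.findContours(m,0,2)[0] if cv2.contourArea(x)>300];print([cv2.boundingRect(x) for x in k])
E
```

```text
cap [ 0.55501654 -0.3358585   0.186     ]
[array([ 0.469, -0.367,  0.08 ]), array([ 0.542, -0.145,  0.08 ]), array([ 0.671, -0.183,  0.08 ])]
yaw -18.373283837241313 0.2339194648783721 0.13405542229836634 centre [ 0.56974299 -0.27492752  0.08      ]
honey [ 0.39532873 -0.33032048  0.11      ] ring [ 0.468402   -0.13507114  0.014     ]
base of jar [ 0.54057493 -0.33209939  0.08      ]
[(233, 243, 56, 58)]
```

```bash
python3 -m handwheel '[{"dp":[-1.6,-2.3,0],"twist":[0,0,0]},{"dp":[-1.6,-2.3,0],"twist":[0,0,0]},{"dp":[0,0,3],"twist":[0,0,0]},{"dp":[0,0,4],"twist":[0,0,0]},{"dp":[0,0,4],"twist":[0,0,0]},{"dp":[0,0,2],"twist":[0,0,0]},{"dp":[0,0,1],"twist":[0,0,0]},{"dp":[0,0,0],"twist":[0,0,0]}]' 1
python3 -m handwheel '[{"dp":[0,0,0],"twist":[0,0,0]},{"dp":[0,0,0],"twist":[0,0,0]},{"dp":[0,0,0],"twist":[0,0,0]},{"dp":[0,0,0],"twist":[0,0,0]},{"dp":[0,0,0],"twist":[0,0,0]},{"dp":[0,0,0],"twist":[0,0,0]}]' 0.3
python3 -c "
from h import *
for p in [(.415,.208,.2),(.4,0,.2)]:print(tool(p))"
```

```text
t: 3.78
position: [0.558, -0.3382, 0.1311]
tool_rot: [0.158, 0.987, -0.0, 0.0]
contact_force: [0.2, 0.0, 0.8]
gripper_width: 0.0851
grip_force: 0.0
t: 4.53
position: [0.5584, -0.3391, 0.1321]
tool_rot: [0.158, 0.987, -0.001, 0.001]
contact_force: [-1.4, -0.9, 6.0]
gripper_width: 0.0434
grip_force: 60.3
[30.67700418 47.49458507 -6.89436567]
[25.61125867 27.26521301 -6.86737517]
```

```bash
python3 -m handwheel '[{"dp":[0,0,-1],"twist":[0,0,0]},{"dp":[0,0,-3],"twist":[0,0,0]},{"dp":[0,0,-3],"twist":[0,0,0]},{"dp":[0,0,-2],"twist":[0,0,0]},{"dp":[1.2,1.8,0],"twist":[0,0,0]},{"dp":[2,3.2,0],"twist":[0,0,0]},{"dp":[2.5,3.8,0],"twist":[0,0,0]},{"dp":[2.5,3.8,0],"twist":[0,0,0]},{"dp":[2.5,3.8,0],"twist":[0,0,0]},{"dp":[2.5,3.8,0],"twist":[0,0,0]}]' && python3 -m handwheel '[{"dp":[2.5,3.8,0],"twist":[0,0,0]},{"dp":[2.5,3.8,0],"twist":[0,0,0]},{"dp":[2.5,3.8,0],"twist":[0,0,0]},{"dp":[2.5,3.8,0],"twist":[0,0,0]},{"dp":[2.5,3.8,0],"twist":[0,0,0]},{"dp":[2.5,3.8,0],"twist":[0,0,0]},{"dp":[2,3.2,0],"twist":[0,0,0]},{"dp":[0.5,1,0],"twist":[0,0,0]},{"dp":[0,0,0],"twist":[0,0,0]}]'
python3 - <<'E'
from h import *
print(tool((.415,.208,.067)))
c=wrist();cv2.imwrite("pics/w2.png",c["frame"])
E
```

```text
t: 5.78
position: [0.4929, -0.1027, 0.2194]
tool_rot: [0.158, 0.987, 0.0, -0.001]
contact_force: [0.4, 0.7, -1.0]
gripper_width: 0.0434
grip_force: 61.2
t: 6.9
position: [0.4121, 0.2059, 0.22]
tool_rot: [0.157, 0.988, -0.001, -0.001]
contact_force: [-0.4, -0.4, -1.0]
gripper_width: 0.0433
grip_force: 61.3
[-0.23248787  0.3046747  15.29779776]
```

View pics/w2.png

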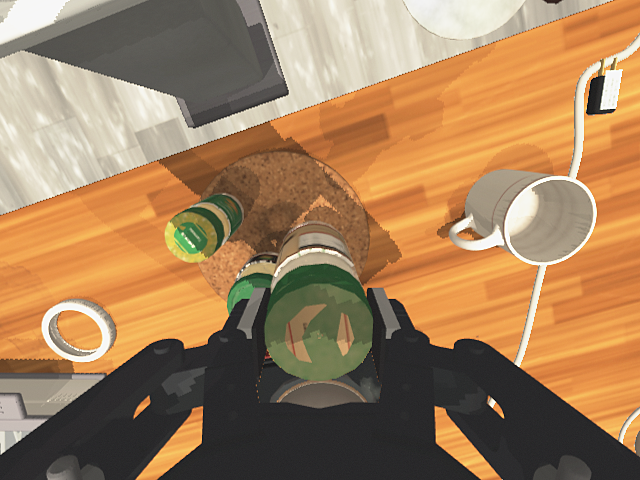

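The jar is held upright between the fingers at about (320,320). The mat, at about (285,235), is clear on the right and below, with the mat jar at (205,230) and the mustard at (255,280).

```bash
python3 -m handwheel '[{"dp":[-0.2,0.3,3],"twist":[0,0,0]},{"dp":[0,0,4],"twist":[0,0,0]},{"dp":[0,0,4],"twist":[0,0,0]},{"dp":[0,0,2.8],"twist":[0,0,0]},{"dp":[0,0,1],"twist":[0,0,0]},{"dp":[0,0,0.4],"twist":[0,0,0]},{"dp":[0,0,0.1],"twist":[0,0,0]},{"dp":[0,0,0],"twist":[0,0,0]}]'
```

```text
t: 7.95
position: [0.4167, 0.2083, 0.0685]
tool_rot: [0.158, 0.987, 0.0, 0.001]
contact_force: [-0.4, -0.7, -1.5]
gripper_width: 0.043
grip_force: 61.3
```

```bash
python3 -m handwheel '[{"dp":[0,0,0.15],"twist":[0,0,0]},{"dp":[0,0,0.1],"twist":[0,0,0]},{"dp":[0,0,0],"twist":[0,0,0]}]'; python3 -m handwheel '[{"dp":[0,0,0],"twist":[0,0,0]},{"dp":[0,0,0],"twist":[0,0,0]},{"dp":[0,0,0],"twist":[0,0,0]}]' 0.72
```

```text
t: 8.32
position: [0.4167, 0.2083, 0.0661]
tool_rot: [0.158, 0.987, 0.0, 0.001]
contact_force: [-1.5, -2.0, 8.9]
gripper_width: 0.0432
grip_force: 62.4
t: 8.7
position: [0.416, 0.2081, 0.0652]
tool_rot: [0.158, 0.987, -0.0, -0.0]
contact_force: [0.8, -0.1, -0.3]
gripper_width: 0.0616
grip_force: 0.0
```

```bash
python3 -m handwheel '[{"dp":[0,0,-2],"twist":[0,0,0]},{"dp":[0,0,-4],"twist":[0,0,0]},{"dp":[0,0,-4],"twist":[0,0,0]},{"dp":[0,0,-4],"twist":[0,0,0]},{"dp":[0,0,-2],"twist":[0,0,0]}]' && python3 -m handwheel '[{"dp":[-1.83,-5.19,0],"twist":[0,0,0]},{"dp":[-1.83,-5.19,0],"twist":[0,0,0]},{"dp":[-1.83,-5.19,0],"twist":[0,0,0]},{"dp":[-1.83,-5.19,0],"twist":[0,0,0]},{"dp":[-1.83,-5.19,0],"twist":[0,0,0]},{"dp":[-1.83,-5.19,0],"twist":[0,0,0]},{"dp":[-1.83,-5.19,0],"twist":[0,0,0]},{"dp":[-1.83,-5.19,0],"twist":[0,0,0]},{"dp":[0,0,0],"twist":[0,0,0]}]' 0 &&  python3 -m handwheel '[{"dp":[0,0,0],"twist":[0,-9,0]},{"dp":[0,0,0],"twist":[0,-9,0]},{"dp":[0,0,0],"twist":[0,-9,0]},{"dp":[0,0,0],"twist":[0,-9,0]},{"dp":[0,0,0],"twist":[0,-9,0]},{"dp":[0,0,0],"twist":[0,0,0]}]'
python3 - <<'E'
from h import *
s=manip.sense();print(s["q"],R.from_quat(s["tool_rot"]).as_matrix().round(3))
a=manip.capture("scene")["frame"]; b=wrist()["frame"]
cv2.imwrite("pics/s3.png",np.hstack([cv2.resize(a[180:420,200:520],(400,300)),cv2.resize(b,(400,300))]))
E
```

```text
t: 9.32
position: [0.4168, 0.2085, 0.2274]
tool_rot: [0.158, 0.987, 0.001, 0.001]
contact_force: [-0.2, -0.1, -1.8]
gripper_width: 0.0618
grip_force: 0.0
t: 10.45
position: [0.4255, -0.2353, 0.2251]
tool_rot: [0.16, 0.987, -0.0, 0.0]
contact_force: [-0.3, 0.4, -0.0]
gripper_width: -0.0
grip_force: 0.0
t: 11.2
position: [0.4347, -0.2108, 0.2444]
tool_rot: [0.152, 0.927, -0.056, 0.338]
contact_force: [0.9, 0.4, -0.9]
gripper_width: 0.0001
grip_force: 0.0
[-0.59349512 -0.07800582  2.36111413  0.77555187  0.24554006 -2.53953604] [[-0.726  0.319  0.61 ]
 [ 0.244  0.948 -0.206]
 [-0.644 -0.001 -0.765]]
```

View pics/s3.png

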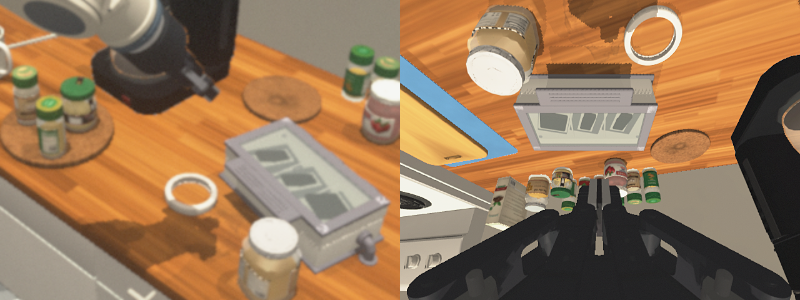

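The jar stands on the mat with its two neighbours untouched, and the box is clear. Joint 6 is at its limit, so I'll spin the tool half a turn about its own axis.

```bash
python3 -m handwheel '[{"dp":[0,0,0],"twist":[0,0,10.6]},{"dp":[0,0,0],"twist":[0,0,10.6]},{"dp":[0,0,0],"twist":[0,0,10.6]},{"dp":[0,0,0],"twist":[0,0,10.6]},{"dp":[0,0,0],"twist":[0,0,10.6]},{"dp":[0,0,0],"twist":[0,0,10.6]},{"dp":[0,0,0],"twist":[0,0,10.6]},{"dp":[0,0,0],"twist":[0,0,10.6]},{"dp":[0,0,0],"twist":[0,0,10.6]}]' && python3 -m handwheel '[{"dp":[0,0,0],"twist":[0,0,10.6]},{"dp":[0,0,0],"twist":[0,0,10.6]},{"dp":[0,0,0],"twist":[0,0,10.6]},{"dp":[0,0,0],"twist":[0,0,10.6]},{"dp":[0,0,0],"twist":[0,0,10.6]},{"dp":[0,0,0],"twist":[0,0,10.6]},{"dp":[0,0,0],"twist":[0,0,10.6]},{"dp":[0,0,0],"twist":[0,0,10.6]},{"dp":[0,0,0],"twist":[0,4,0]},{"dp":[0,0,0],"twist":[0,0,0]}]'
cat >> h.py <<'E'
BC=np.array([.568,-.279,0]); a=np.radians(-18.3)
BX=np.array([np.cos(a),np.sin(a),0]); BY=np.array([-np.sin(a),np.cos(a),0])
def W(u,v,z): "box coords mm -> world"; return BC+BX*u/1e3+BY*v/1e3+np.array([0,0,z/1e3])
def st():
    s=manip.sense();Rm=R.from_quat(s["tool_rot"]).as_matrix();d=s["position"]-BC
    print("uvz mm",(1e3*np.array([d@BX,d@BY,d[2]])).round(1),"z axis in box",np.round([Rm[:,2]@BX,Rm[:,2]@BY,Rm[2,2]],3),"x ax",np.round([Rm[:,0]@BX,Rm[:,0]@BY,Rm[2,0]],3),"q",s["q"].round(2),"F",s["contact_force"].round(1))
def corr(d):
    "rotation vector (deg, tool axes) to bring tool to z=(cos d,0,-sin d) in box, x=(sin d,0,cos d)"
    d=np.radians(d);z=np.cos(d)*BX-np.sin(d)*np.array([0,0,1]);x=np.sin(d)*BX+np.cos(d)*np.array([0,0,1]);T=np.c_[x,np.cross(z,x),z]
    return np.degrees((R.from_quat(manip.sense()["tool_rot"]).inv()*R.from_matrix(T)).as_rotvec())
E
python3 -c "
from h import *
st();print(tool(W(-150,0,150)),corr(45))"
```

```text
t: 12.42
position: [0.4372, -0.2138, 0.2455]
tool_rot: [0.788, 0.511, 0.212, 0.269]
contact_force: [0.4, -0.1, -0.3]
gripper_width: -0.0002
grip_force: 0.0
t: 13.68
position: [0.4381, -0.211, 0.2452]
tool_rot: [0.921, -0.15, 0.357, 0.055]
contact_force: [-0.7, 0.3, 0.4]
gripper_width: -0.0
grip_force: 0.0
uvz mm [-144.7   23.8  245.2] z axis in box [ 0.673  0.003 -0.74 ] x ax [ 0.74  -0.004  0.673] q [-0.61 -0.07  2.38  1.04  0.23  0.33] F [-0.7  0.3  0.4]
[-6.79169018  2.42744817  6.67045371] [-0.16564898  2.69129723 -0.22192296]
```

```bash
python3 -m handwheel '[{"dp":[-2.9,0.6,3.1],"twist":[0,0,0]},{"dp":[-2.9,0.6,3.1],"twist":[0,0,0]},{"dp":[-2.9,0.6,3.1],"twist":[0,0,0]},{"dp":[-2.9,0.6,3.1],"twist":[0,0,0]},{"dp":[0,0,0],"twist":[0,2.7,0]},{"dp":[0,0,0],"twist":[0,0,0]}]'
python3 -c "
from h import *
st();print(tool(W(-140,0,28)),tool(W(-80,0,28)),corr(45))"
```

```text
t: 14.42
position: [0.4419, -0.2037, 0.1681]
tool_rot: [0.913, -0.141, 0.381, 0.033]
contact_force: [1.0, 0.2, 0.3]
gripper_width: 0.0
grip_force: 0.0
uvz mm [-143.4   31.9  168.1] z axis in box [ 0.704  0.057 -0.708] x ax [ 0.71  -0.01   0.705] q [-0.65  0.18  2.47  2.26  0.38 -0.96] F [1.  0.2 0.3]
[-9.59925248  3.85800618  9.978975  ] [-5.34213474  4.05575503 14.20246219] [-3.25462622  0.18243112 -0.57649125]
```

```bash
python3 -m handwheel '[{"dp":[-1.2,0.6,1.2],"twist":[-1.6,0,0]},{"dp":[-1.2,0.6,1.2],"twist":[-1.6,0,-0.6]},{"dp":[-1.2,0.6,1.2],"twist":[0,0,0]},{"dp":[-1.2,0.6,1.2],"twist":[0,0,0]},{"dp":[-1.2,0.6,1.2],"twist":[0,0,0]},{"dp":[0,0,0],"twist":[0,0,0]}]'
python3 -c "
from h import *
st();print(tool(W(-140,0,28)),tool(W(-80,0,28)),corr(45))"
```

```text
t: 15.18
position: [0.4339, -0.2313, 0.0832]
tool_rot: [0.912, -0.147, 0.377, 0.06]
contact_force: [-0.7, 0.9, -0.9]
gripper_width: -0.0001
grip_force: 0.0
uvz mm [-142.3    3.2   83.2] z axis in box [ 0.706  0.002 -0.708] x ax [ 0.708 -0.001  0.706] q [-0.69  0.49  2.5   2.7   0.64 -1.47] F [-0.7  0.9 -0.9]
[-3.73564485  0.32985085  4.07383419] [0.51362191 0.33504097 8.30983525] [-0.11869015  0.08952379 -0.04846822]
```

```bash
python3 -m handwheel '[{"dp":[-1.2,0.3,1.4],"twist":[0,0,0]},{"dp":[-1.2,0,1.4],"twist":[0,0,0]},{"dp":[-1.3,0,1.3],"twist":[0,0,0]},{"dp":[0.8,0,0.8],"twist":[0,0,0]},{"dp":[1.2,0,1.2],"twist":[0,0,0]},{"dp":[1.2,0,1.2],"twist":[0,0,0]},{"dp":[1.1,0,1],"twist":[0,0,0]},{"dp":[0,0,0],"twist":[0,0,0]}]'
python3 - <<'E'
from h import *
st()
a=manip.capture("scene")["frame"]; b=manip.capture("top")["frame"]
cv2.imwrite("pics/s4.png",np.hstack([cv2.resize(a[200:440,280:520],(400,400)),cv2.resize(b[150:350,350:550],(400,400))]))
E
```

```text
t: 16.18
position: [0.4934, -0.255, 0.0306]
tool_rot: [0.912, -0.147, 0.379, 0.062]
contact_force: [-1.0, -0.0, 0.5]
gripper_width: 0.0002
grip_force: 0.0
uvz mm [-78.4  -0.6  30.6] z axis in box [ 0.709 -0.001 -0.706] x ax [0.706 0.001 0.709] q [-0.63  0.67  2.36  2.8   0.68 -1.52] F [-1.  -0.   0.5]
```

View pics/s4.png

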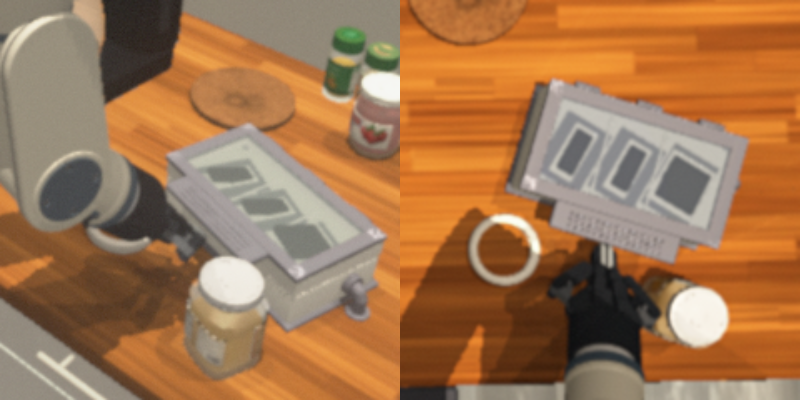

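The fingers sit under the lip's middle, with honey and ring both clear. Now I'll lift.

```bash
python3 -m handwheel '[{"dp":[0.3,0,-0.5],"twist":[0,0,0]},{"dp":[1.2,0,-0.9],"twist":[0,0,0]},{"dp":[1.2,0,-0.9],"twist":[0,0,0]},{"dp":[1.2,0,-0.9],"twist":[0,0,0]},{"dp":[0,0,0],"twist":[0,0,0]}]'
python3 -c "
from h import *
st()"
python3 -m handwheel '[{"dp":[1.3,0,-0.6],"twist":[0,0,0]},{"dp":[1.3,0,-0.6],"twist":[0,0,0]},{"dp":[1.4,0,-0.5],"twist":[0,0,0]},{"dp":[1.4,0,-0.2],"twist":[0,0,0]},{"dp":[1.4,0,-0.2],"twist":[0,0,0]},{"dp":[1.5,0,-0.1],"twist":[0,0,0]},{"dp":[0,0,0],"twist":[0,0,0]}]'
python3 -c "
from h import *
st();print(corr(45),tool(W(-31,0,153)))"
```

```text
t: 16.9
position: [0.4939, -0.2549, 0.0794]
tool_rot: [0.913, -0.148, 0.376, 0.061]
contact_force: [-7.4, 1.8, 2.1]
gripper_width: 0.0002
grip_force: 3.7
uvz mm [-77.9  -0.4  79.4] z axis in box [ 0.704 -0.002 -0.71 ] x ax [ 0.71  -0.001  0.704] q [-0.62  0.51  2.37  2.72  0.54 -1.42] F [-7.4  1.8  2.1]
t: 17.77
position: [0.5299, -0.2666, 0.1525]
tool_rot: [0.913, -0.149, 0.374, 0.061]
contact_force: [-53.9, 16.8, 49.8]
gripper_width: 0.0003
grip_force: 37.7
uvz mm [-40.   -0.2 152.5] z axis in box [ 0.701 -0.003 -0.713] x ax [ 0.713 -0.002  0.701] q [-0.59  0.33  2.27  2.44  0.29 -1.08] F [-53.9  16.8  49.8]
[ 0.19013947  0.47351857 -0.11680601] [ 0.68002479 -0.02538263  0.59908038]
```

```bash
python3 -m handwheel '[{"dp":[0,0,-0.6],"twist":[0,0,0]},{"dp":[0,0,0],"twist":[0,0,0]}]'
python3 - <<'E'
from h import *
st()
a=manip.capture("scene")["frame"]; b=wrist()["frame"]
cv2.imwrite("pics/s5.png",np.hstack([cv2.resize(a[170:410,300:540],(400,400)),cv2.resize(b[:,80:560],(400,400))]))
E
```

```text
t: 18.02
position: [0.5325, -0.2681, 0.1583]
tool_rot: [0.912, -0.148, 0.377, 0.062]
contact_force: [0.0, -0.9, 0.0]
gripper_width: -0.0001
grip_force: 0.2
uvz mm [-37.1  -0.8 158.3] z axis in box [ 0.707 -0.002 -0.708] x ax [ 0.708 -0.     0.707] q [-0.59  0.32  2.27  2.41  0.29 -1.06] F [ 0.  -0.9  0. ]
```

View pics/s5.png

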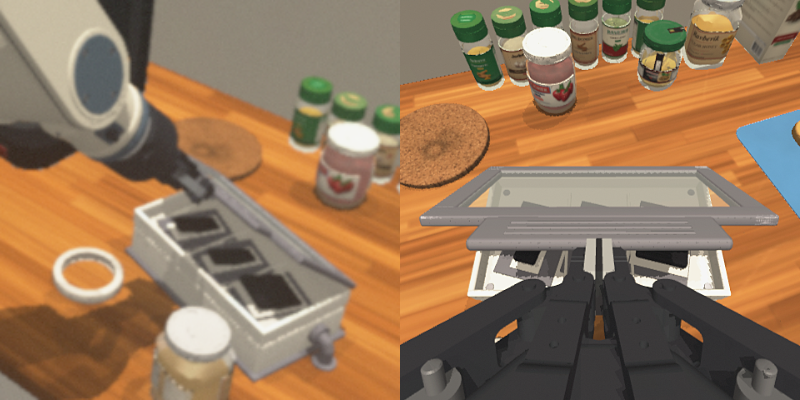

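```bash
python3 -m handwheel '[{"dp":[0.9,0,0],"twist":[0,-3,0]},{"dp":[0.9,0,0],"twist":[0,-3,0]},{"dp":[0.9,0,0],"twist":[0,-3,0]},{"dp":[0.9,0,0.1],"twist":[0,-3,0]},{"dp":[0,0,0],"twist":[0,0,0]}]'
python3 -c "
from h import *
st();print(corr(57),tool(W(19,0,202)))"
```

```text
t: 18.75
position: [0.5486, -0.2712, 0.1733]
tool_rot: [0.932, -0.149, 0.328, 0.046]
contact_force: [-42.0, -16.4, 44.1]
gripper_width: 0.0001
grip_force: 28.4
uvz mm [-20.8   1.3 173.3] z axis in box [ 0.625  0.012 -0.781] x ax [ 0.781 -0.003  0.625] q [-0.57  0.28  2.16  1.33  0.17  0.05] F [-42.  -16.4  44.1]
[-0.72247338 -5.68048969 -0.14272809] [4.90698464 0.12080975 0.24435876]
```

```bash
python3 -m handwheel '[{"dp":[0,0,-1],"twist":[0,0,0]},{"dp":[0,0,-0.8],"twist":[0,0,0]},{"dp":[0,0,0],"twist":[0,0,0]}]'
python3 -c "
from h import *
st();print(corr(55),tool(W(19,0,210)))"
```

```text
t: 19.12
position: [0.5393, -0.2597, 0.183]
tool_rot: [0.933, -0.145, 0.326, 0.037]
contact_force: [-0.2, 0.3, -0.3]
gripper_width: -0.0
grip_force: 0.0
uvz mm [-33.3   9.4 183. ] z axis in box [ 0.619  0.031 -0.785] x ax [ 0.785 -0.     0.619] q [-0.57  0.24  2.18  1.19  0.2   0.18] F [-0.2  0.3 -0.3]
[-1.79853915 -3.25968002  0.04809563] [5.7789036  0.96957261 1.09226552]
```

```bash
python3 -m handwheel '[{"dp":[0.95,0.3,-0.15],"twist":[0,0,0]},{"dp":[0.95,0.3,-0.15],"twist":[0,-1,0]},{"dp":[0.95,0.2,0.1],"twist":[0,-2,0]},{"dp":[0.95,0.2,0.1],"twist":[0,-2,0]},{"dp":[0,0,0],"twist":[0,0,0]}]'
python3 - <<'E'
from h import *
st();print(corr(60),tool(W(15,0,214)))
a=manip.capture("scene")["frame"]; b=wrist()["frame"]
cv2.imwrite("pics/s6.png",np.hstack([cv2.resize(a[150:390,300:540],(400,400)),cv2.resize(b[:,80:560],(400,400))]))
E
```

```text
t: 19.75
position: [0.5658, -0.2788, 0.2068]
tool_rot: [0.947, -0.146, 0.285, 0.031]
contact_force: [-0.1, -0.4, 0.7]
gripper_width: -0.0002
grip_force: 0.0
uvz mm [ -2.2  -0.5 206.8] z axis in box [ 0.549  0.032 -0.835] x ax [0.835 0.004 0.55 ] q [-0.56  0.24  2.04  0.51  0.34  0.87] F [-0.1 -0.4  0.7]
[-1.8047165  -3.33716824  0.26001173] [ 1.83167004 -0.03019856  0.34361754]
```

View pics/s6.png

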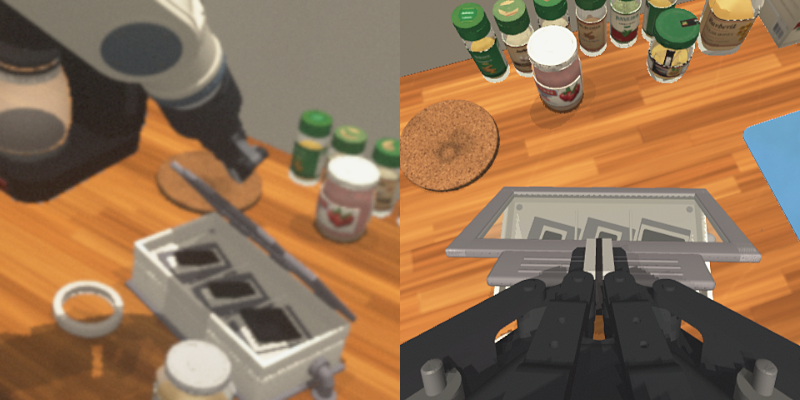

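The fingertips now lie over the lip, so they slipped off its edge. I'll measure the cover angle by casting the corner rays onto the cover's end planes.

```bash
python3 - <<'E'
from h import *
c=wrist()
def onv(uv,v):
    o,d=ray(c,uv);k=(v/1e3-(o-BC)@BY)/(d@BY);p=o+k*d-BC;return np.array([p@BX,p@BY,p[2]])*1e3
for (u,w),v in [((447,253),119),((760,258),-119),((487,287),75),((714,287),-75)]:
    for s in (1,-1):
        pass
    p=onv((80+(u-400)*1.2,w*1.2),v); r=p[[0,2]]-[66,72]; print(p.round(),"r",np.hypot(*r).round(),"deg",np.degrees(np.arctan2(r[1],-r[0])).round(1))
print([proj(c,W(*q)).round() for q in [(66,119,80),(66,-119,80)]], [(80+(u-400)*1.2,w*1.2) for u,w in [(503,187),(707,190)]])
E
```

```text
[-17. 119. 172.] r 130.0 deg 50.4
[ -17. -119.  175.] r 132.0 deg 51.2
[-41.  75. 195.] r 163.0 deg 48.9
[-38. -75. 197.] r 163.0 deg 50.3
[array([202., 228.]), array([448., 231.])] [(203.6, 224.4), (448.4, 228.0)]
```

The cover stands at about 49°, and the box model fits to about 2 mm. I'll withdraw, come round under the lip and re-enter aligned with the cover.

```bash
python3 -m handwheel '[{"dp":[0,0,-3],"twist":[0,0,0]},{"dp":[0,0,-3],"twist":[0,0,0]},{"dp":[-2.6,0,0.5],"twist":[-0.9,0,0]},{"dp":[-2.6,0,0.4],"twist":[-0.9,0,0.2]},{"dp":[0,0,0],"twist":[0,0,0]}]'
python3 -c "
from h import *
st();print(corr(56),tool(W(-72,0,219)),tool(W(-38.6,0,169.5)))"
```

```text
t: 20.52
position: [0.4936, -0.2559, 0.2184]
tool_rot: [0.946, -0.153, 0.281, 0.044]
contact_force: [0.2, -0.5, 0.3]
gripper_width: -0.0001
grip_force: 0.0
uvz mm [-77.9  -1.5 218.4] z axis in box [ 0.545  0.001 -0.839] x ax [ 0.839 -0.002  0.545] q [-0.59  0.11  2.17  0.46  0.33  0.91] F [ 0.2 -0.5  0.3]
[-0.07260825  0.99242397 -0.10121223] [ 0.52679451 -0.14870454  0.26992557] [ 0.63120812 -0.14123069  6.24044832]
```

```bash
python3 -m handwheel '[{"dp":[0.2,-0.1,2],"twist":[0,0,0]},{"dp":[0.2,0,2.2],"twist":[0,0,0]},{"dp":[0.2,0,2],"twist":[0,0,0]},{"dp":[0,0,0],"twist":[0,0,0]}]'
python3 -c "
from h import *
st()"
python3 -m handwheel '[{"dp":[0.9,0,-0.2],"twist":[0,0,0]},{"dp":[0.9,0,-0.1],"twist":[0,-2,0]},{"dp":[0,0,0],"twist":[0,0,0]}]'
python3 -c "
from h import *
st();print(corr(59))"
```

```text
t: 21.02
position: [0.534, -0.2691, 0.1713]
tool_rot: [0.946, -0.153, 0.282, 0.045]
contact_force: [-0.4, -1.4, 0.0]
gripper_width: 0.0003
grip_force: 0.0
uvz mm [-35.4  -1.3 171.3] z axis in box [ 0.547  0.001 -0.837] x ax [ 0.837 -0.001  0.547] q [-0.56  0.26  2.13  0.62  0.23  0.76] F [-0.4 -1.4  0. ]
t: 21.4
position: [0.5474, -0.2741, 0.1865]
tool_rot: [0.95, -0.153, 0.268, 0.044]
contact_force: [0.1, 0.1, 0.7]
gripper_width: -0.0
grip_force: 0.0
uvz mm [-21.1  -1.8 186.5] z axis in box [ 0.522 -0.001 -0.853] x ax [0.853 0.    0.522] q [-0.55  0.25  2.07  0.4   0.3   0.99] F [0.1 0.1 0.7]
[ 0.04963551 -0.46057     0.00789766]
```

```bash
for i in 1; do python3 -m handwheel '[{"dp":[0.95,0,-0.1],"twist":[0,-3.5,0]}]' | grep force; python3 -m handwheel '[{"dp":[0.95,0,-0.1],"twist":[0,-3.5,0]}]' | grep force; done
python3 - <<'E'
from h import *
st()
c=wrist();g=cv2.cvtColor(c["frame"],cv2.COLOR_BGR2GRAY)
# where the cover's side edge corner would fall, for several angles
for th in (50,55,60,65,70):
    t=np.radians(th);e=np.array([-np.cos(t),np.sin(t)]);n=np.array([np.sin(t),np.cos(t)])
    out=[]
    for v,r in ((119,134),(-119,134),(75,166),(-75,166)):
        p=np.array([66,72])+r*e+8*n; out.append(proj(c,W(p[0],v,p[1])).round().astype(int).tolist())
    print(th,out)
# grey (cover) pixels profile along a column on each side at v=+-95
hsv=cv2.cvtColor(c["frame"],cv2.COLOR_BGR2HSV)
for col in (200,430):
    print(col,[(r,hsv[r,col].tolist()) for r in range(180,420,12)])
E
```

```text
contact_force: [0.5, -0.2, -0.3]
grip_force: 0.0
contact_force: [-0.1, -0.5, -0.1]
grip_force: 0.0
uvz mm [ -8.   -1.2 195.6] z axis in box [ 0.409  0.    -0.913] x ax [ 0.913 -0.001  0.409] q [-0.52  0.28  1.95  0.17  0.51  1.24] F [-0.1 -0.5 -0.1]
50 [[118, 289], [516, 288], [172, 329], [462, 329]]
55 [[113, 272], [522, 271], [166, 307], [467, 306]]
60 [[108, 254], [526, 253], [161, 281], [472, 281]]
65 [[104, 234], [530, 233], [157, 253], [476, 252]]
70 [[101, 213], [532, 212], [154, 222], [479, 222]]
200 [(180, [14, 176, 226]), (192, [14, 164, 237]), (204, [8, 22, 128]), (216, [21, 29, 150]), (228, [19, 33, 169]), (240, [20, 32, 169]), (252, [20, 35, 170]), (264, [20, 35, 169]), (276, [5, 22, 130]), (288, [8, 22, 127]), (300, [5, 22, 130]), (312, [9, 19, 132]), (324, [11, 20, 100]), (336, [19, 50, 178]), (348, [14, 174, 223]), (360, [120, 10, 50]), (372, [135, 10, 50]), (384, [140, 13, 59]), (396, [14, 170, 220]), (408, [104, 156, 31])]
430 [(180, [13, 179, 204]), (192, [13, 151, 229]), (204, [16, 23, 163]), (216, [21, 36, 191]), (228, [20, 36, 190]), (240, [20, 36, 190]), (252, [19, 34, 190]), (264, [19, 34, 187]), (276, [9, 19, 131]), (288, [5, 22, 126]), (300, [3, 19, 131]), (312, [14, 21, 132]), (324, [11, 20, 138]), (336, [19, 51, 217]), (348, [105, 54, 47]), (360, [120, 5, 49]), (372, [0, 0, 49]), (384, [120, 10, 51]), (396, [16, 117, 131]), (408, [120, 7, 38])]
```

```bash
python3 - <<'E'
from h import *
a=manip.capture("scene")["frame"]; b=wrist()["frame"]; t=manip.capture("top")["frame"]
L=cv2.resize(a[190:370,330:510],(400,400),interpolation=2)
Rr=cv2.resize(b[150:450,170:470],(400,400),interpolation=2)
D=cv2.resize(t[180:300,400:540],(233,200),interpolation=2)
im=np.zeros((600,800,3),np.uint8);im[:400,:400]=L;im[:400,400:]=Rr;im[400:,:233]=D
im[400:600,240:800]=cv2.resize(a[150:350,150:640],(560,200))
cv2.imwrite("pics/s7.png",im)
E
```

```text
(no output)
```

View pics/s7.png

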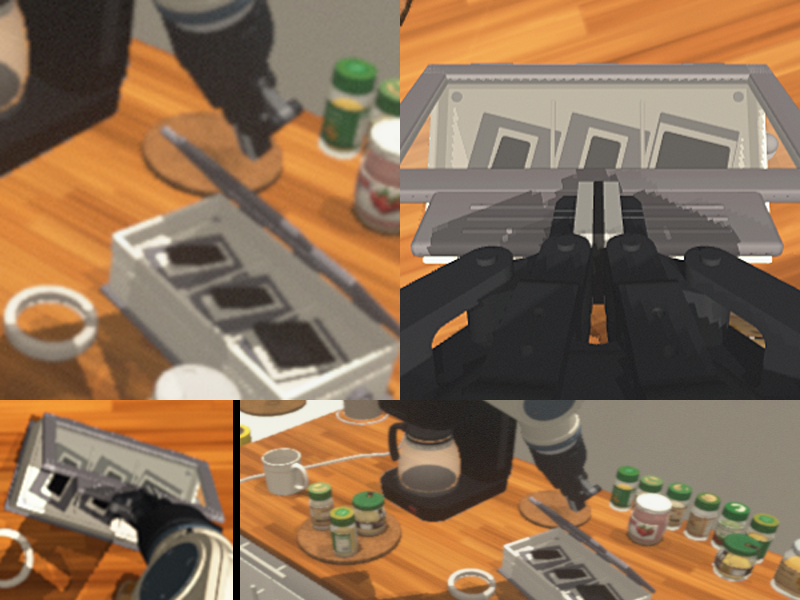

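Shadows show the fingers well above the lip, with the cover at roughly 47°. The entry was too high, so I'll withdraw and re-enter about 25 mm lower, keeping the present tool tilt.

```bash
python3 -m handwheel '[{"dp":[0,0,-3],"twist":[0,0,0]},{"dp":[0,0,-3],"twist":[0,0,0]},{"dp":[-3.1,0,0.5],"twist":[0,0,0]},{"dp":[-3.1,0,0.5],"twist":[0,0,0]},{"dp":[0,0,0],"twist":[0,0,0]}]' >/dev/null
python3 - <<'E'
from h import *
st();print(corr(66),tool(W(-60,0,161)))
c=wrist()
for th in (40,45,50,55):
    t=np.radians(th);e=np.array([-np.cos(t),np.sin(t)])
    p=np.array([66,72])+166*e; print(th,[proj(c,W(p[0],v,p[1])).round().tolist() for v in (60,-60)])
hsv=cv2.cvtColor(c["frame"],cv2.COLOR_BGR2HSV)
for v in (60,-60):
    x=int(proj(c,W(-45,v,195))[0]); print(x,[(r,hsv[r,x].tolist()) for r in range(210,420,7)])
E
```

```text
uvz mm [-88.2  -0.6 213.1] z axis in box [ 0.407  0.001 -0.914] x ax [ 0.914 -0.002  0.407] q [-0.56  0.13  2.09  0.2   0.52  1.18] F [0.7 0.3 0.9]
[-0.08103664 -0.00104138 -0.1160293 ] [ 0.45464704 -0.05221727  5.90860328]
40 [[228.0, 238.0], [408.0, 238.0]]
45 [[224.0, 221.0], [412.0, 220.0]]
50 [[220.0, 200.0], [416.0, 200.0]]
55 [[216.0, 178.0], [419.0, 177.0]]
221 [(210, [30, 7, 246]), (217, [30, 7, 255]), (224, [5, 21, 143]), (231, [24, 35, 177]), (238, [30, 7, 246]), (245, [26, 38, 209]), (252, [30, 6, 247]), (259, [14, 29, 150]), (266, [14, 177, 197]), (273, [13, 175, 200]), (280, [14, 172, 224]), (287, [19, 53, 223]), (294, [33, 9, 248]), (301, [15, 173, 225]), (308, [14, 176, 215]), (315, [13, 176, 210]), (322, [14, 176, 213]), (329, [14, 177, 208]), (336, [14, 172, 222]), (343, [120, 10, 49]), (350, [120, 11, 46]), (357, [120, 5, 47]), (364, [135, 22, 47]), (371, [130, 13, 58]), (378, [0, 0, 54]), (385, [105, 94, 38]), (392, [103, 153, 30]), (399, [75, 13, 39]), (406, [100, 19, 40]), (413, [90, 13, 40])]
414 [(210, [24, 16, 245]), (217, [27, 10, 245]), (224, [0, 0, 246]), (231, [0, 0, 246]), (238, [0, 0, 246]), (245, [0, 0, 246]), (252, [60, 1, 249]), (259, [14, 26, 148]), (266, [14, 174, 228]), (273, [13, 174, 217]), (280, [12, 180, 194]), (287, [12, 180, 170]), (294, [13, 167, 93]), (301, [13, 141, 98]), (308, [18, 96, 196]), (315, [17, 100, 203]), (322, [18, 15, 83]), (329, [21, 19, 252]), (336, [21, 10, 249]), (343, [113, 22, 47]), (350, [120, 5, 47]), (357, [120, 6, 46]), (364, [105, 11, 47]), (371, [120, 10, 51]), (378, [120, 10, 52]), (385, [150, 5, 52]), (392, [60, 6, 46]), (399, [80, 21, 36]), (406, [150, 8, 32]), (413, [105, 13, 38])]
```

```bash
python3 - <<'E'
from h import *
c=wrist();hsv=cv2.cvtColor(c["frame"],cv2.COLOR_BGR2HSV)
for x in (221,250,395,414): print(x,[(r,hsv[r,x,2]) for r in range(130,225,5)])
E
```

```text
221 [(130, np.uint8(177)), (135, np.uint8(170)), (140, np.uint8(166)), (145, np.uint8(175)), (150, np.uint8(148)), (155, np.uint8(181)), (160, np.uint8(179)), (165, np.uint8(122)), (170, np.uint8(126)), (175, np.uint8(126)), (180, np.uint8(128)), (185, np.uint8(126)), (190, np.uint8(130)), (195, np.uint8(161)), (200, np.uint8(119)), (205, np.uint8(249)), (210, np.uint8(246)), (215, np.uint8(247)), (220, np.uint8(255))]
250 [(130, np.uint8(168)), (135, np.uint8(168)), (140, np.uint8(166)), (145, np.uint8(176)), (150, np.uint8(180)), (155, np.uint8(182)), (160, np.uint8(182)), (165, np.uint8(123)), (170, np.uint8(127)), (175, np.uint8(122)), (180, np.uint8(124)), (185, np.uint8(134)), (190, np.uint8(130)), (195, np.uint8(161)), (200, np.uint8(123)), (205, np.uint8(26)), (210, np.uint8(29)), (215, np.uint8(30)), (220, np.uint8(43))]
395 [(130, np.uint8(169)), (135, np.uint8(179)), (140, np.uint8(165)), (145, np.uint8(179)), (150, np.uint8(181)), (155, np.uint8(181)), (160, np.uint8(181)), (165, np.uint8(121)), (170, np.uint8(129)), (175, np.uint8(123)), (180, np.uint8(127)), (185, np.uint8(147)), (190, np.uint8(134)), (195, np.uint8(161)), (200, np.uint8(117)), (205, np.uint8(41)), (210, np.uint8(41)), (215, np.uint8(41)), (220, np.uint8(42))]
414 [(130, np.uint8(162)), (135, np.uint8(178)), (140, np.uint8(165)), (145, np.uint8(183)), (150, np.uint8(147)), (155, np.uint8(182)), (160, np.uint8(182)), (165, np.uint8(120)), (170, np.uint8(132)), (175, np.uint8(125)), (180, np.uint8(127)), (185, np.uint8(127)), (190, np.uint8(135)), (195, np.uint8(162)), (200, np.uint8(110)), (205, np.uint8(246)), (210, np.uint8(246)), (215, np.uint8(247)), (220, np.uint8(247))]
```

```bash
python3 -m handwheel '[{"dp":[0.2,0,2],"twist":[0,0,0]},{"dp":[0.2,0,2],"twist":[0,0,0]},{"dp":[0,0,2],"twist":[0,0,0]},{"dp":[0,0,0],"twist":[0,0,0]}]' |grep force
python3 -m handwheel '[{"dp":[0.8,0,-0.2],"twist":[0,0,0]},{"dp":[0.8,0,-0.2],"twist":[0,0,0]},{"dp":[0.6,0,-0.1],"twist":[0,0,0]}]' |grep force
python3 -m handwheel '[{"dp":[0.7,0,-0.1],"twist":[0,0,0]}]' |grep force
python3 -m handwheel '[{"dp":[0.7,0,-0.1],"twist":[0,0,0]}]' |grep force
python3 -m handwheel '[{"dp":[0.7,0,-0.1],"twist":[0,0,0]}]' |grep force
python3 - <<'E'
from h import *
st();c=wrist();hsv=cv2.cvtColor(c["frame"],cv2.COLOR_BGR2HSV)
for th in (45,50,55,60,65):
    t=np.radians(th);e=np.array([-np.cos(t),np.sin(t)])
    p=np.array([66,72])+166*e; print(th,[proj(c,W(p[0],v,p[1])).round().tolist() for v in (60,-60)])
x=int(proj(c,W(-20,60,215))[0]);print(x,[(r,int(hsv[r,x,2])) for r in range(150,330,6)])
E
```

```text
contact_force: [0.4, -1.1, 0.1]
grip_force: 0.0
contact_force: [0.1, -0.9, -0.2]
grip_force: 0.0
contact_force: [0.4, -0.3, 0.1]
grip_force: 0.0
contact_force: [0.1, -0.7, 0.2]
grip_force: 0.0
contact_force: [-0.2, -0.5, -0.3]
grip_force: 0.0
uvz mm [-19.7  -1.4 187.7] z axis in box [ 0.411 -0.    -0.912] x ax [ 0.912 -0.001  0.411] q [-0.53  0.27  1.98  0.18  0.48  1.22] F [-0.2 -0.5 -0.3]
45 [[205.0, 337.0], [429.0, 337.0]]
50 [[199.0, 319.0], [434.0, 318.0]]
55 [[194.0, 296.0], [439.0, 296.0]]
60 [[189.0, 271.0], [443.0, 270.0]]
65 [[185.0, 242.0], [447.0, 241.0]]
189 [(150, 210), (156, 198), (162, 230), (168, 221), (174, 228), (180, 124), (186, 129), (192, 129), (198, 129), (204, 139), (210, 119), (216, 221), (222, 212), (228, 202), (234, 199), (240, 197), (246, 200), (252, 122), (258, 129), (264, 130), (270, 133), (276, 127), (282, 127), (288, 128), (294, 130), (300, 129), (306, 168), (312, 135), (318, 252), (324, 247)]
```

```bash
cat >> h.py <<'E'
def theta(v=62):
    "cover angle: lowest end of the grey lip in the column through (lip edge, v)"
    c=wrist();hsv=cv2.cvtColor(c["frame"],cv2.COLOR_BGR2HSV).astype(int);best=[]
    for th in np.arange(0,100,1.):
        t=np.radians(th);p=np.array([66,72])+166*np.array([-np.cos(t),np.sin(t)])
        x,y=proj(c,W(p[0],v,p[1])).round().astype(int)
        if 6<y<474 and 0<=x<640:
            a=hsv[y-6:y-2,x];b=hsv[y+3:y+7,x]
            g=((abs(a[:,2]-128)<22)&(a[:,1]<40)).mean(); h=((abs(b[:,2]-128)<22)&(b[:,1]<40)).mean(); best.append((g-h,th))
    m=max(best)[0];return m,[t for s,t in best if s>=m-.01]
E
python3 -c "
from h import *
print(theta(),theta(-62))"
python3 -m handwheel '[{"dp":[-0.8,0,0.1],"twist":[0,0,0]},{"dp":[-0.8,0,0.1],"twist":[0,0,0]}]' |grep force
python3 -c "
from h import *
print(theta(),theta(-62))"
python3 -m handwheel '[{"dp":[-0.8,0,0.1],"twist":[0,0,0]},{"dp":[-0.8,0,0.1],"twist":[0,0,0]}]' |grep force
python3 -c "
from h import *
print(theta(),theta(-62));st()"
```

```text
(np.float64(1.0), [np.float64(53.0), np.float64(68.0)]) (np.float64(1.0), [np.float64(53.0), np.float64(61.0), np.float64(68.0)])
contact_force: [-0.1, -0.8, -0.8]
grip_force: 0.0
(np.float64(1.0), [np.float64(53.0), np.float64(65.0)]) (np.float64(1.0), [np.float64(53.0), np.float64(65.0)])
contact_force: [0.9, -0.6, 0.2]
grip_force: 0.0
(np.float64(1.0), [np.float64(53.0), np.float64(63.0)]) (np.float64(1.0), [np.float64(53.0), np.float64(63.0)])
uvz mm [-49.   -1.2 169.8] z axis in box [ 0.409  0.    -0.913] x ax [ 0.913 -0.001  0.409] q [-0.54  0.26  2.05  0.22  0.43  1.17] F [-0.5  0.1  0.8]
```

```bash
python3 - <<'E'
from h import *
c=wrist();f=c["frame"]
s=c["state"];Rm=R.from_quat(s["tool_rot"]).as_matrix()
for k in (0,10,20,30,40,60): print(k,[proj(c,s["position"]+Rm@np.array([x,.008,-k/1e3])).round().tolist() for x in (-.011,0,.011)])
t=np.radians(51);p=np.array([66,72])+166*np.array([-np.cos(t),np.sin(t)]);print("lip edge",proj(c,W(p[0],0,p[1])))
for x in (305,330,350,380): print(x,[(r,f[r,x].tolist()) for r in range(225,345,8)])
E
```

```text
0 [[333.0, 296.0], [334.0, 278.0], [334.0, 259.0]]
10 [[334.0, 304.0], [334.0, 285.0], [335.0, 265.0]]
20 [[335.0, 313.0], [335.0, 293.0], [336.0, 273.0]]
30 [[336.0, 324.0], [336.0, 303.0], [337.0, 281.0]]
40 [[337.0, 335.0], [338.0, 313.0], [338.0, 290.0]]
60 [[340.0, 363.0], [340.0, 339.0], [341.0, 313.0]]
lip edge [316.61762963 253.43845842]
305 [(225, [111, 114, 121]), (233, [127, 130, 138]), (241, [124, 126, 135]), (249, [141, 144, 155]), (257, [14, 11, 14]), (265, [123, 141, 151]), (273, [82, 81, 86]), (281, [150, 171, 181]), (289, [134, 144, 150]), (297, [134, 144, 149]), (305, [133, 143, 149]), (313, [134, 145, 150]), (321, [134, 144, 150]), (329, [46, 45, 45]), (337, [44, 42, 42])]
330 [(225, [112, 114, 122]), (233, [129, 132, 140]), (241, [125, 127, 136]), (249, [142, 146, 155]), (257, [143, 149, 156]), (265, [147, 151, 159]), (273, [147, 151, 161]), (281, [129, 146, 155]), (289, [134, 144, 149]), (297, [134, 144, 149]), (305, [132, 143, 149]), (313, [133, 144, 149]), (321, [134, 144, 150]), (329, [45, 43, 41]), (337, [46, 44, 45])]
350 [(225, [113, 116, 122]), (233, [127, 132, 139]), (241, [125, 128, 136]), (249, [142, 146, 155]), (257, [127, 145, 151]), (265, [144, 146, 156]), (273, [229, 242, 245]), (281, [227, 245, 252]), (289, [123, 137, 146]), (297, [99, 109, 115]), (305, [45, 43, 43]), (313, [82, 81, 84]), (321, [38, 38, 37]), (329, [46, 45, 45]), (337, [46, 44, 45])]
380 [(225, [112, 114, 121]), (233, [129, 132, 141]), (241, [126, 129, 137]), (249, [141, 144, 154]), (257, [53, 58, 65]), (265, [141, 159, 172]), (273, [130, 132, 143]), (281, [239, 246, 246]), (289, [142, 160, 171]), (297, [123, 132, 140]), (305, [51, 98, 160]), (313, [56, 112, 181]), (321, [66, 128, 208]), (329, [65, 126, 204]), (337, [47, 97, 164])]
```

The fingers swept through the lip's position without touching it. That means the real fingertips end about 25–30 mm short of the TCP, so I'll go that much deeper and push again, watching the force.

```bash
python3 -m handwheel '[{"dp":[0,0,1.3],"twist":[0,0,0]},{"dp":[0,0,1.3],"twist":[0,0,0]},{"dp":[0.7,0,-0.1],"twist":[0,0,0]},{"dp":[0.7,0,-0.1],"twist":[0,0,0]}]' |grep force
python3 -m handwheel '[{"dp":[0.8,0,-0.1],"twist":[0,0,0]},{"dp":[0.8,0,-0.1],"twist":[0,0,0]}]' |grep contact_
python3 -m handwheel '[{"dp":[0.7,0,-0.1],"twist":[0,0,0]}]' |grep contact_
python3 -c "
from h import *
print(theta(),theta(-62));st()"
```

```text
contact_force: [-2.1, 1.7, -0.3]
grip_force: 0.9
contact_force: [-1.7, 1.1, 0.8]
contact_force: [-1.1, 1.7, -0.6]
(np.float64(1.0), [np.float64(64.0), np.float64(68.0), np.float64(71.0)]) (np.float64(1.0), [np.float64(64.0), np.float64(69.0)])
uvz mm [ -3.9  -1.6 167.7] z axis in box [ 0.413 -0.001 -0.911] x ax [ 0.911 -0.001  0.413] q [-0.52  0.32  1.96  0.19  0.44  1.21] F [-0.5  0.2 -0.1]
```

Contact at about 2 N, and the cover has risen to about 62°. I'll keep pushing.

```bash
python3 -m handwheel '[{"dp":[0.9,0,0],"twist":[0,0,0]},{"dp":[0.9,0,0],"twist":[0,0,0]},{"dp":[0.9,0,0.05],"twist":[0,0,0]},{"dp":[1,0,0.05],"twist":[0,0,0]},{"dp":[0.8,0,0.2],"twist":[0,0,0]},{"dp":[0.8,0,0.2],"twist":[0,0,0]}]' |grep contact_
python3 -m handwheel '[{"dp":[0.8,0,0.2],"twist":[0,0,0]},{"dp":[0.8,0,0.3],"twist":[0,0,0]},{"dp":[0.8,0,0.4],"twist":[0,0,0]},{"dp":[0,0,0],"twist":[0,0,0]}]' |grep contact_
python3 -c "
from h import *
st();print(tool(W(-80,-66,200)))"
```

```text
contact_force: [-1.4, 0.3, 0.1]
contact_force: [0.3, -0.3, 0.0]
uvz mm [ 71.5  -1.5 185.6] z axis in box [ 0.411 -0.    -0.912] x ax [ 0.912 -0.001  0.411] q [-0.5   0.4   1.79  0.14  0.54  1.29] F [ 0.3 -0.3  0. ]
[-13.21388448   6.46376855  -7.54378248]
```

The cover is at about 92°. Now to the wide rocker at v = −66 mm.

```bash
python3 -m handwheel '[{"dp":[-3.2,2.1,0.6],"twist":[0,0,0]},{"dp":[-3.2,2.1,0.6],"twist":[0,0,0]},{"dp":[-3.2,2.2,0.6],"twist":[0,0,0]},{"dp":[-1,0,2.2],"twist":[0,0,0]},{"dp":[-1,0,2.2],"twist":[0,0,0]},{"dp":[0,0,0],"twist":[0,0,0]}]' |grep contact_
python3 - <<'E'
from h import *
st();print(tool(W(-8.5,-66,55)))
c=wrist();f=c["frame"];hsv=cv2.cvtColor(f,cv2.COLOR_BGR2HSV)
# wide rocker: black blob
m=((hsv[...,2]<75)).astype(np.uint8)
print("pred paddle corners",[proj(c,W(u,v,z)).round().tolist() for u,z in ((-34,71),(22,59)) for v in (-41,-91)])
print("tip",proj(c,W(*[0,0,0])) if 0 else [proj(c,c["state"]["position"]+R.from_quat(c["state"]["tool_rot"]).apply([0,0,-.028])).round()])
for v in (-50,-66,-84):
    print(v,[(u,int(hsv[tuple(proj(c,W(u,v,70)).round().astype(int)[::-1])][2])) for u in range(-60,60,6) if 0<proj(c,W(u,v,70))[1]<479])
for u in (10,18): print(u,[(v,int(hsv[tuple(proj(c,W(u,v,60)).round().astype(int)[::-1])][2])) for v in range(-110,30,5)])
E
```

```text
contact_force: [0.3, 0.6, 0.1]
uvz mm [-11.  -65.1  79.6] z axis in box [ 0.408  0.001 -0.913] x ax [ 0.913 -0.002  0.408] q [-0.65  0.49  1.98  0.46  0.3   0.83] F [0.3 0.6 0.1]
[-0.77005128  0.0950966   2.3507657 ]
pred paddle corners [[277.0, 319.0], [365.0, 318.0], [281.0, 225.0], [360.0, 225.0]]
tip [array([319., 301.])]
-50 [(-60, 34), (-54, 32), (-48, 39), (-42, 35), (-36, 33), (-30, 37), (-24, 39), (-18, 36), (-12, 45), (-6, 45), (0, 45), (6, 43), (12, 41), (18, 43), (24, 12), (30, 236), (36, 125), (42, 234), (48, 234), (54, 237)]
-66 [(-60, 28), (-54, 27), (-48, 30), (-42, 47), (-36, 32), (-30, 29), (-24, 27), (-18, 32), (-12, 34), (-6, 44), (0, 42), (6, 40), (12, 42), (18, 39), (24, 238), (30, 127), (36, 237), (42, 234), (48, 234), (54, 237)]
-84 [(-60, 40), (-54, 31), (-48, 37), (-42, 40), (-36, 39), (-30, 35), (-24, 32), (-18, 45), (-12, 48), (-6, 44), (0, 47), (6, 43), (12, 36), (18, 135), (24, 120), (30, 174), (36, 234), (42, 234), (48, 234), (54, 237)]
10 [(-110, 193), (-105, 236), (-100, 123), (-95, 23), (-90, 40), (-85, 44), (-80, 42), (-75, 41), (-70, 42), (-65, 42), (-60, 40), (-55, 43), (-50, 43), (-45, 29), (-40, 226), (-35, 242), (-30, 148), (-25, 145), (-20, 244), (-15, 20), (-10, 42), (-5, 42), (0, 42), (5, 38), (10, 231), (15, 141), (20, 139), (25, 241)]
18 [(-110, 137), (-105, 237), (-100, 238), (-95, 243), (-90, 135), (-85, 36), (-80, 42), (-75, 42), (-70, 42), (-65, 37), (-60, 43), (-55, 41), (-50, 42), (-45, 243), (-40, 235), (-35, 233), (-30, 128), (-25, 127), (-20, 235), (-15, 37), (-10, 37), (-5, 41), (0, 39), (5, 248), (10, 125), (15, 122), (20, 122), (25, 123)]
```

```bash
python3 -m handwheel '[{"dp":[-0.4,0.15,1.2],"twist":[0,0,0]},{"dp":[-0.4,0.1,1.15],"twist":[0,0,0]},{"dp":[0,0,0],"twist":[0,0,0]}]' |egrep "contact_|posi"
for i in 1; do
python3 -m handwheel '[{"dp":[-0.16,0,0.37],"twist":[0,0,0]}]' |egrep "contact_|posi"
python3 -m handwheel '[{"dp":[-0.16,0,0.37],"twist":[0,0,0]}]' |egrep "contact_|posi"
python3 -m handwheel '[{"dp":[-0.12,0,0.27],"twist":[0,0,0]},{"dp":[0,0,0],"twist":[0,0,0]}]' |egrep "contact_|posi"; done
python3 -c "
from h import *
st()"
```

```text
position: [0.5401, -0.3413, 0.0572]
contact_force: [-0.6, 0.5, -0.1]
position: [0.5406, -0.3417, 0.054]
contact_force: [0.2, 0.1, 0.1]
position: [0.5403, -0.3414, 0.0493]
contact_force: [0.2, -0.2, -0.1]
position: [0.5398, -0.3412, 0.0455]
contact_force: [-0.9, -0.2, -0.2]
uvz mm [ -7.2 -67.9  45.5] z axis in box [ 0.41  -0.    -0.912] x ax [ 0.912 -0.001  0.41 ] q [-0.65  0.55  1.98  0.6   0.24  0.68] F [-0.9 -0.2 -0.2]
```

```bash
for i in 1; do
python3 -m handwheel '[{"dp":[-0.12,0,0.27],"twist":[0,0,0]}]' |egrep "contact_|posi"
python3 -m handwheel '[{"dp":[-0.12,0,0.27],"twist":[0,0,0]}]' |egrep "contact_|posi"
python3 -m handwheel '[{"dp":[-0.12,0,0.27],"twist":[0,0,0]}]' |egrep "contact_|posi"
python3 -m handwheel '[{"dp":[-0.12,0,0.27],"twist":[0,0,0]}]' |egrep "contact_|posi"; done
python3 -c "
from h import *
st()"
```

```text
position: [0.5401, -0.3413, 0.043]
contact_force: [-2.1, 0.2, 3.5]
position: [0.5398, -0.341, 0.0397]
contact_force: [-2.0, 1.7, 4.4]
position: [0.5395, -0.3408, 0.0365]
contact_force: [-3.8, 1.5, 3.9]
position: [0.5396, -0.341, 0.0339]
contact_force: [-14.2, 7.0, 27.4]
uvz mm [ -7.5 -67.7  33.9] z axis in box [ 0.41   0.    -0.912] x ax [ 0.912 -0.001  0.41 ] q [-0.65  0.58  1.99  0.66  0.22  0.62] F [-14.2   7.   27.4]
```

The rocker moved at about 4 N for roughly 9 mm, then hit a hard stop at 27 N. It is off. Now up, then over behind the cover.

```bash
python3 -m handwheel '[{"dp":[0.4,0,-0.9],"twist":[0,0,0]},{"dp":[1.5,0,-3.3],"twist":[0,0,0]},{"dp":[1.8,0,-4.1],"twist":[0,0,0]},{"dp":[1.8,0,-4.1],"twist":[0,0,0]},{"dp":[1.8,-2.2,-4.1],"twist":[0,0,0]},{"dp":[1.8,-2.3,-4.1],"twist":[0,0,0]},{"dp":[0,-2.3,0],"twist":[0,-8,0]},{"dp":[0,0,0],"twist":[0,-8,0]},{"dp":[0,0,0],"twist":[0,-8,0]},{"dp":[0,0,0],"twist":[0,0,0]}]' |egrep "contact_"
python3 - <<'E'
from h import *
st();print(corr(90),tool(W(115,0,260)),tool(W(115,0,190)))
c=wrist();hsv=cv2.cvtColor(c["frame"],cv2.COLOR_BGR2HSV)
# shading of the three paddles, sampled off their planes (wide, mid, other)
for v in (-68,-2,64): print(v,[hsv[tuple(proj(c,W(u,v,65)).round().astype(int)[::-1])][2] for u in range(-50,46,4)])
E
```

```text
contact_force: [0.2, 0.5, -0.7]
uvz mm [ -6.6   0.4 258.3] z axis in box [ 0.005  0.001 -1.   ] x ax [1.    0.    0.005] q [-0.48  0.36  1.58  0.    1.19  1.41] F [ 0.2  0.5 -0.7]
[-0.03744759 -0.29250417  0.01168687] [12.15682872  0.04080032 -0.10646132] [12.12109228  0.04537175  6.89344597]
-68 [np.uint8(252), np.uint8(249), np.uint8(163), np.uint8(162), np.uint8(249), np.uint8(30), np.uint8(55), np.uint8(50), np.uint8(53), np.uint8(50), np.uint8(48), np.uint8(49), np.uint8(50), np.uint8(52), np.uint8(51), np.uint8(51), np.uint8(45), np.uint8(52), np.uint8(44), np.uint8(251), np.uint8(228), np.uint8(155), np.uint8(252), np.uint8(247)]
-2 [np.uint8(227), np.uint8(232), np.uint8(108), np.uint8(107), np.uint8(240), np.uint8(49), np.uint8(41), np.uint8(49), np.uint8(48), np.uint8(48), np.uint8(46), np.uint8(63), np.uint8(45), np.uint8(53), np.uint8(51), np.uint8(52), np.uint8(49), np.uint8(35), np.uint8(40), np.uint8(187), np.uint8(161), np.uint8(96), np.uint8(110), np.uint8(194)]
64 [np.uint8(228), np.uint8(229), np.uint8(143), np.uint8(111), np.uint8(221), np.uint8(72), np.uint8(71), np.uint8(71), np.uint8(69), np.uint8(65), np.uint8(67), np.uint8(70), np.uint8(66), np.uint8(66), np.uint8(66), np.uint8(63), np.uint8(64), np.uint8(34), np.uint8(42), np.uint8(178), np.uint8(192), np.uint8(96), np.uint8(81), np.uint8(198)]
```

The paddles' shading shows the wide one tilted the opposite way to the two narrow ones. Now I'll close the cover from behind.

```bash
python3 -m handwheel '[{"dp":[4,0,0],"twist":[0,0,0]},{"dp":[4,0,0],"twist":[0,0,0]},{"dp":[4.1,0,0],"twist":[0,0,0]},{"dp":[0,0,3],"twist":[0,0,0]},{"dp":[0,0,3],"twist":[0,0,0]},{"dp":[0,0,1.6],"twist":[0,0,0]},{"dp":[0,0,0],"twist":[0,0,0]}]' |egrep "contact_"
python3 -m handwheel '[{"dp":[-1.2,0,0],"twist":[0,0,0]},{"dp":[-1.3,0,0],"twist":[0,0,0]},{"dp":[-1.5,0,0],"twist":[0,0,0]},{"dp":[-1.6,0,0],"twist":[0,0,0]},{"dp":[-1.3,0,0.2],"twist":[0,0,0]},{"dp":[-1.3,0,0.2],"twist":[0,0,0]}]' |egrep "contact_"
python3 -c "
from h import *
st()"
```

```text
contact_force: [-0.6, 0.4, 0.5]
contact_force: [1.3, 0.9, -0.8]
uvz mm [ 30.1   0.  179.8] z axis in box [ 0.006  0.    -1.   ] x ax [ 1.    -0.001  0.006] q [-0.47  0.5   1.56  0.    1.08  1.42] F [ 1.3  0.9 -0.8]
```

```bash
python3 -m handwheel '[{"dp":[-1.1,0,0.3],"twist":[0,0,0]},{"dp":[-1.1,0,0.4],"twist":[0,0,0]},{"dp":[-1.1,0,0.6],"twist":[0,0,0]},{"dp":[-1.1,0,0.7],"twist":[0,0,0]},{"dp":[-1,0,0.85],"twist":[0,0,0]},{"dp":[-1,0,0.9],"twist":[0,0,0]},{"dp":[-0.8,0,1],"twist":[0,0,0]},{"dp":[-0.8,0,1],"twist":[0,0,0]}]' |egrep "contact_"
python3 -m handwheel '[{"dp":[-0.6,0,1.1],"twist":[0,0,0]},{"dp":[-0.6,0,1.1],"twist":[0,0,0]},{"dp":[-0.4,0,1.2],"twist":[0,0,0]},{"dp":[-0.4,0,1.2],"twist":[0,0,0]},{"dp":[-0.2,0,0.8],"twist":[0,0,0]}]' |egrep "contact_"
python3 -c "
from h import *
st()"
```

```text
contact_force: [1.3, -0.3, 0.3]
contact_force: [0.1, 0.1, 0.5]
uvz mm [-71.2   0.2  66.4] z axis in box [ 0.004  0.    -1.   ] x ax [ 1.    -0.001  0.004] q [-0.5   0.52  1.85  0.    0.76  1.39] F [0.1 0.1 0.5]
```

```bash
python3 -m handwheel '[{"dp":[0,0,0.7],"twist":[0,0,0]},{"dp":[0,0,0.7],"twist":[0,0,0]}]' |egrep "contact_|posi"
python3 -m handwheel '[{"dp":[0,0,0.3],"twist":[0,0,0]}]' |egrep "contact_|posi"
python3 -m handwheel '[{"dp":[0,0,0.3],"twist":[0,0,0]}]' |egrep "contact_|posi"
python3 -c "
from h import *
st()"
```

```text
position: [0.5009, -0.2566, 0.0529]
contact_force: [0.5, -0.1, 1.5]
position: [0.5008, -0.2566, 0.0499]
contact_force: [-0.5, 0.7, 0.3]
position: [0.5009, -0.2567, 0.0489]
contact_force: [-10.8, 4.7, 40.2]
uvz mm [-70.7   0.1  48.9] z axis in box [ 0.004  0.    -1.   ] x ax [ 1.    -0.001  0.004] q [-0.5   0.55  1.86  0.    0.73  1.39] F [-10.8   4.7  40.2]
```

Hard stop: the cover is shut. I'll back off, then compare with the first top picture.

```bash
python3 -m handwheel '[{"dp":[0,0,-0.5],"twist":[0,0,0]},{"dp":[0,0,-3],"twist":[0,0,0]},{"dp":[0,0,-5],"twist":[0,0,0]},{"dp":[0,0,-5],"twist":[0,0,0]},{"dp":[-5,5,-2],"twist":[0,0,0]},{"dp":[-5,5,0],"twist":[0,0,0]},{"dp":[0,5,0],"twist":[0,0,0]},{"dp":[0,0,0],"twist":[0,0,0]}]' |egrep "contact_|posi|t:"
python3 - <<'E'
from h import *
st();a=cv2.imread("pics/top0.png");c=manip.capture("top");b=c["frame"]
g=lambda f:cv2.cvtColor(f,cv2.COLOR_BGR2GRAY).astype(int)
d=((abs(g(a)-g(b))>30)*255).astype(np.uint8);d=cv2.morphologyEx(d,cv2.MORPH_OPEN,np.ones((3,3)))
for k in cv2.findContours(d,0,2)[0]:
    if cv2.contourArea(k)>15: print(cv2.boundingRect(k),cv2.contourArea(k))
cr=lambda f,r:f[r[1]:r[1]+r[3],r[0]:r[0]+r[2]]
# cover hinge-left & lip-left corner patch shift between pictures
for r in [(425,186,50,30),(400,230,40,30),(425,255,40,20)]:
    m=cv2.matchTemplate(cr(b,(r[0]-6,r[1]-6,r[2]+12,r[3]+12)),cr(a,r),cv2.TM_CCOEFF_NORMED);_,v,_,l=cv2.minMaxLoc(m);print(r,round(v,2),l)
hsv=cv2.cvtColor(b,cv2.COLOR_BGR2HSV);m=((hsv[...,0]>30)&(hsv[...,0]<90)&(hsv[...,1]>110)&(hsv[...,2]>50)).astype(np.uint8)[230:345,225:345]
for k in cv2.findContours(m,0,2)[0]:
    if cv2.contourArea(k)>40:
        x,y=cv2.minAreaRect(k)[0];print("green",plane(c,(x+225,y+230),.12).round(3))
E
```

```text
t: 35.17
position: [0.374, -0.3617, 0.1995]
tool_rot: [0.987, -0.161, 0.003, 0.001]
contact_force: [-0.7, 0.2, -0.1]
uvz mm [-158.3 -139.4  199.5] z axis in box [ 0.006 -0.001 -1.   ] x ax [ 1.    -0.005  0.006] q [-0.79  0.27  1.87  0.    1.    1.1 ] F [-0.7  0.2 -0.1]
(628, 444, 12, 36) 247.5
(38, 429, 17, 11) 81.0
(0, 429, 27, 51) 553.5
(56, 425, 6, 8) 26.0
(14, 423, 38, 6) 137.0
(338, 422, 6, 5) 16.5
(343, 409, 34, 18) 229.0
(282, 409, 111, 71) 3904.5
(381, 408, 15, 6) 49.0
(0, 390, 78, 46) 1141.0
(103, 325, 77, 23) 824.0
(331, 316, 50, 28) 776.0
(82, 314, 40, 34) 440.5
(526, 300, 114, 180) 12498.0
(246, 294, 19, 18) 231.0
(254, 285, 17, 13) 91.0
(387, 262, 132, 80) 4271.0
(512, 228, 12, 11) 58.5
(491, 222, 18, 17) 113.5
(425, 186, 50, 30) 0.99 (6, 6)
(400, 230, 40, 30) 0.99 (6, 6)
(425, 255, 40, 20) 1.0 (6, 6)
green [0.383 0.103 0.12 ]
green [0.418 0.204 0.12 ]
green [0.471 0.124 0.12 ]
```

```bash
python3 - <<'E'
from h import *
a=cv2.imread("pics/scene0.png");b=manip.capture("scene")["frame"]
for n,r in dict(honey=(392,355,48,70),ring=(330,318,44,34),lip=(385,300,60,60)).items():
    m=cv2.matchTemplate(b[r[1]-8:r[1]+r[3]+8,r[0]-8:r[0]+r[2]+8],a[r[1]:r[1]+r[3],r[0]:r[0]+r[2]],cv2.TM_CCOEFF_NORMED);_,v,_,l=cv2.minMaxLoc(m);print(n,round(v,2),l)
E
```

```text
honey 0.79 (7, 8)
ring 1.0 (8, 8)
lip 0.48 (7, 8)
```

```bash
python3 -c "
from workcell import manip
print(manip.job_done())"
```

```text
the job is handed in; nothing more can be done
None
```

I handed the job in at about 35 s: the jar stands upright on the mat, the cooker's wide rocker is off with both narrow ones left on, the cover is shut, and the last pictures show nothing else shifted; while opening and shutting the cover, contact forces briefly reached 40–75 N (through the fingers, I believe, not the gripper's body).

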